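# Tip the long-drill case out of the bench rack

## Task

Take the tallest of the three grey drill cases out of the tightly packed blue bench rack: hold it by the fin on its top, first tip its top well out towards the open front of the rack (about 20 degrees) while its foot stays in the rack, so that it comes out from under the rail at the back, and only then lift it out. Set it down standing upright on the floor of the shallow aluminium tray, letting go only once it stands there, and leave the two short cases standing in their places.

Things in the scene. Friction and masses are not known exactly. Their poses are not given: they have to be found in the camera images.
- tall_case_mid (a point): the tall drill case: closed grey steel box 80 mm deep (its x), 50 wide (y), 130 high, 0.35 to 0.65 kg. The point is the centre of the box, 65 mm above its underside. Centred on its top stands a steel grip fin 10 mm thick (y), 40 long (x), 34 high; fin top 99 mm above the point. x points into the rack, away from its open front. It tips about its lower front edge (x -40, z -65 mm from the point).
- rack: fixed blue rack; origin under the middle of the row on the table, x into the rack (open front to -x, roughly at the robot), y along the row of three cases, 1.5 mm apart. Floor 10 mm high; 10 mm front lip stops the feet. Side plates 65 mm high. At the back a thin rail, 12 mm above the tall case, overhangs its rear 13 mm; 15 degrees of tip clears it. Tube offcuts in a +y pocket, 115 mm high.
- short_case_a_mid (a point): a short drill case, same grey steel box and fin as the tall one but only 100 mm high (80 deep x 50 wide); bystander in the same row. The point is the centre of its box, 50 mm above its underside; its fin tops out 144 mm above the table.
- short_case_b_mid (a point): a short drill case, same grey steel box and fin as the tall one but only 100 mm high (80 deep x 50 wide); bystander in the same row. The point is the centre of its box, 50 mm above its underside; its fin tops out 144 mm above the table.
- tray_in (a point): centre of the inner floor of the fixed shallow aluminium tray that the case goes to; inner floor 140 mm (its x) x 120 mm (its y), walls 4 mm thick, rim 16 mm above the table; the floor is 4 mm above the table. z up.
Mind the look-alikes: they are no part of the job. Leave any green or turquoise look-alike of the part that bears short_case_a_mid alone. What is shaped like the part that bears tall_case_mid but brown is not meant.

How it is judged:
By the outcome, as a careful person would: the job done as asked, in the order asked, and still so for the second after the job is handed in, with the robot touching nothing.
It also fails if it takes over 48 s, if anything falls off the work surface, if the arm or the gripper's body presses on something with over 40 N, if the wrist force passes 120 N, or if a joint passes its speed limit or range.

## Robot

A 6-joint arm with a two-finger parallel gripper is mounted at the origin on the work surface. World frame = base frame: x ahead of the robot, y to its left, z up, the work surface at z = 0. Lengths are in mm, angles in rad, forces in N, time in s.
With the tool pointing down it reaches from about 275 to 825 mm from the base axis. Payload 5.2 kg.
Tool frame: the origin (TCP) lies at the very end of the fingers, on their centre line; the grasp point (between the pads) lies 19 mm behind it; z points along the fingers, y is the line along which they close (so a half turn about z gives the same grasp; the last joint's range is limited). The gripper opens to 93 mm and grips with 3 to 60 N. Pads are 15 mm wide; open, the fingers measure 128 mm over their backs; the gripper's body (75 mm by 188 mm) begins 65 mm behind the grasp point.
Start: joints at [-1.536, 0.259, 1.535, -0, 1.348, -0.203], TCP at [129.582, -534.522, 218.653] pointing down, gripper open.
Joint ranges: [-3.14, 3.14], [-0.91, 2.08], [0.19, 2.58], [-1.22, 4.36], [0.22, 2.71], [-3.12, 3.12]. Speed limits (rad/s): [2.57, 2.57, 3.14, 3.14, 3.14, 3.14].

## Interface

Orientations are given as [roll, pitch, yaw] about the fixed x, y, z axes, in that order (R = Rz(yaw) Ry(pitch) Rx(roll)).
In Python, from bench import robot gives the robot as it stands. The module is installed in compiled form; this text tells all that it offers. Calls block until the motion is done:
- robot.move_ptp(position, orientation): joint-space move of the TCP to a pose.
- robot.move_linear(position, ori=None, speed=150, f_stop=None): straight line of the TCP; ori=None keeps the orientation; speed is the mean speed in mm/s. With f_stop (N) it stops when the force on the tool has changed by that much, and returns True; else False.
- robot.move_j(angles): joint-space move.
- robot.move_gripper(opening): opening from 0.0 (shut) to 1.0 (fully open); the grip force is fixed at half the most; returns when the fingers have stopped.
- robot.sleep(seconds).
- robot.inverse_kinematics(position, orientation): joint angles nearest the present ones, or None.
- robot.get_image(name): name is "scene" or "top"; returns a dict with "img" (420x560x3 uint8, blue, green, red), "fovy" (degrees; the focal length in pixels is half the picture's height over the tangent of half this angle, whatever the lens; pixels are square), "cx", "cy" (the principal point, pixels), "eye" and "orientation" of the camera in the world. Camera axes: x right, y down, z forward; pixel columns grow to the right and rows downward; lengths in mm; the calibration is good to about 2 mm. A picture is of the moment at which its call begins. There is no depth.
A pose or a line that the arm cannot do raises robot.MotionError and nothing moves.
- robot.hand_in(): hands the job in; it is judged then, once.
Readings, each from a call of its own:
- robot.current_t(): time.
- robot.current_qpos(): joint angles.
- robot.current_joint_vel(): joint speeds.
- robot.current_joint_efforts(): joint torques, N m.
- robot.current_tcp_pos(): TCP position.
- robot.current_eef_rot(): TCP orientation.
- robot.current_contact_force(): force on the tool from outside, world axes, zero at the start.
- robot.current_ft_torque(): the same for the moment, N m.
- robot.current_gripper_width(): opening from 0.0 (shut) to 1.0 (fully open).
- robot.current_finger_force(): force on a finger pad.
Only numpy, scipy, OpenCV 4.12 (cv2) and the standard library are available. Lean on these libraries where they do the work, as an engineer would, in place of code of your own. Each camera call takes 0.05 s, during which the arm holds its last target. There are 200 camera calls.

## Working session

There is one attempt and no reset: what is moved stays moved. The work goes in short steps, each a Python script; the robot and the scene stay as the last script left them, time stands still between calls to the robot, and variables do not carry over. Pictures are saved under pics/ and viewed, at most 10 in all, crops included, and the job is handed in when it is done.

```bash
mkdir -p pics
python3 - <<'E'
from bench import robot
import cv2
for n in("scene","top"):
    d=robot.get_image(n); cv2.imwrite(f"pics/{n}0.png",d["img"])
    print(n,d["fovy"],d["cx"],d["cy"],d["eye"],d["orientation"])
print(robot.current_t(),robot.current_eef_rot())
E
```

```text
scene 55.85639490449941 274.31938071528197 213.55415017334346 [906.00410188 258.86600602 653.78172689] [-2.5158806   0.00741799  2.41200352]
top 42.690515302792235 280.9012332504674 204.4346421931053 [482.82721979 -58.99517837 977.87212236] [-3.0153695  -0.02264183 -1.59631716]
0.1 [-3.13998009e+00 -3.14970308e-04  2.37755297e-01]
```

View pics/scene0.png

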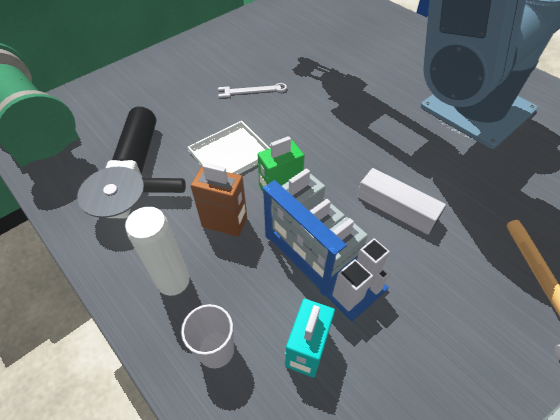

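View pics/top0.png

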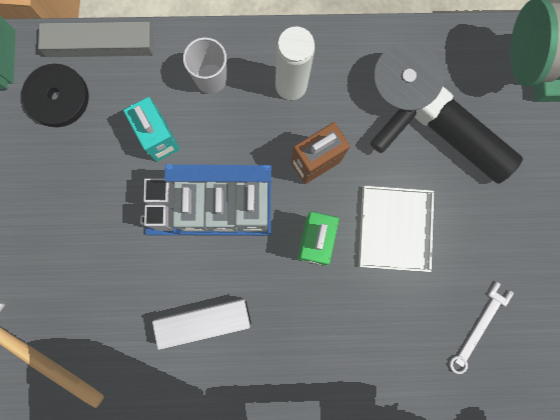

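Both views show the rack (top: columns 147-272, rows 165-235) holding three grey cases, with fins at about (186,200), (219,200) and (251,198). The brown (320,153), green (320,238) and turquoise (150,130) boxes are look-alikes. The tray is at about (397,229). I'll enlarge the rack and tray to tell which case is tallest.

Run:
```python
import cv2,numpy as np
a=cv2.imread("pics/top0.png")[155:245,140:280]; cv2.imwrite("pics/c1.png",cv2.resize(a,None,fx=5.7,fy=5.7,interpolation=cv2.INTER_CUBIC))
a=cv2.imread("pics/scene0.png")[160:310,250:400]; cv2.imwrite("pics/c2.png",cv2.resize(a,None,fx=4,fy=4,interpolation=cv2.INTER_CUBIC))
```

```text
(no output)
```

View pics/c1.png

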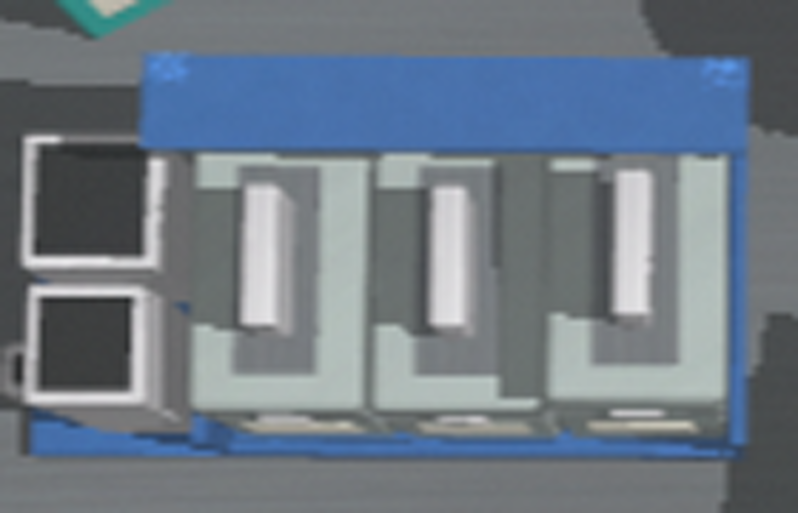

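View pics/c2.png

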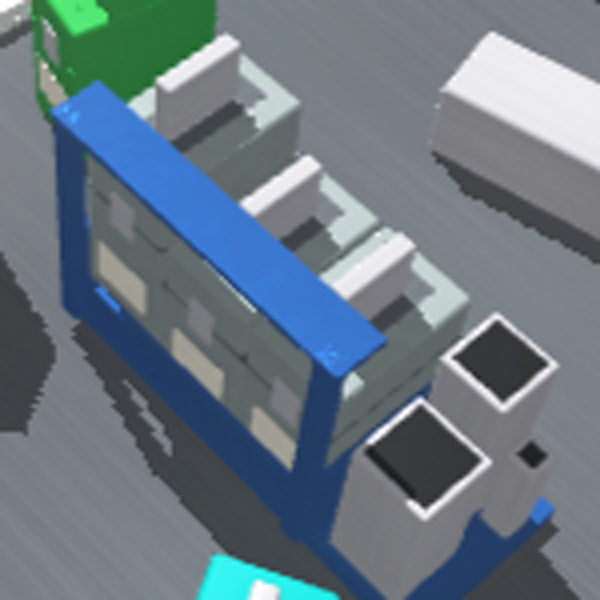

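The rightmost case (top fin about (251,198); scene fin about (300,176)) is the tall one. It is grey, its fin stands highest, and it casts a shadow on its neighbour. Next I'll compute positions and check them between the two cameras.

```bash
cat > h.py <<'E'
import numpy as np
from scipy.spatial.transform import Rotation as Rn
C={"scene":(55.85639490449941,274.31938071528197,213.55415017334346,[906.00410188,258.86600602,653.78172689],[-2.5158806,0.00741799,2.41200352]),
"top":(42.690515302792235,280.9012332504674,204.4346421931053,[482.82721979,-58.99517837,977.87212236],[-3.0153695,-0.02264183,-1.59631716])}
def ray(n,p,z):
    f,cx,cy,e,o=C[n]; F=210/np.tan(np.radians(f/2)); e=np.array(e)
    d=Rn.from_euler("xyz",o).apply([(p[0]-cx)/F,(p[1]-cy)/F,1]); return e+d*(z-e[2])/d[2]
def proj(n,P):
    f,cx,cy,e,o=C[n]; F=210/np.tan(np.radians(f/2))
    q=Rn.from_euler("xyz",o).inv().apply(np.array(P)-e); return q[:2]/q[2]*F+[cx,cy]
E
python3 - <<'E'
from h import *
import cv2
c=lambda u,v:((u+.5)/5.7+139.5,(v+.5)/5.7+154.5)
s=lambda u,v:((u+.5)/4+249.5,(v+.5)/4+159.5)
np.set_printoptions(precision=1,suppress=True)
T=[ray("top",c(*p),174) for p in((633,169),(632,317))]; S=[ray("scene",s(*p),174) for p in((162,90),(234,38))]
print("tall",T,np.linalg.norm(T[0]-T[1]),"scene",S)
print("at144?",[ray("top",c(*p),144) for p in((633,169),(632,317))],[ray("scene",s(*p),144) for p in((162,90),(234,38))])
for q in(((447,185),(447,327)),((262,182),(260,327))): print("short",[ray("top",c(*p),144) for p in q])
r=[ray("top",c(*p),154) for p in((142,149),(748,151))]; print("rail",r)
r=[ray("top",c(*p),0) for p in((28,456),(740,459))]; print("base front",r)
for r in(T[0]-T[1],):print("fin yaw",np.arctan2(r[1],r[0]))
im=cv2.imread("pics/top0.png")
m=(im[170:290,345:450].min(2)>195).astype(np.uint8); n,l,st,ce=cv2.connectedComponentsWithStats(m); k=1+st[1:,4].argmax()
R=cv2.minAreaRect(np.argwhere(l==k)[:,::-1].astype(np.float32)); b=cv2.boxPoints(R)+[345,170]; print(b)
B=[ray("top",p,4) for p in b];print("tray",B,np.mean(B,0))
E
```

```text
tall [array([616.2, -34.8, 174. ]), array([576.7, -33.8, 174. ])] 39.561774130993015 scene [array([618. , -30.9, 174. ]), array([577.5, -31.5, 174. ])]
at144? [array([621.2, -33.9, 144. ]), array([580.2, -32.8, 144. ])] [array([600. , -49.1, 144. ]), array([556.9, -49.7, 144. ])]
short [array([617.8,  17.3, 144. ]), array([578.6,  17.7, 144. ])]
short [array([619.8,  67.9, 144. ]), array([579.7,  68.6, 144. ])]
rail [array([627.9,  98.8, 154. ]), array([623.8, -65.6, 154. ])]
base front [array([556.9, 164.2,   0. ]), array([550.5, -61.9,   0. ])]
fin yaw -0.025103127864671084
[[359.8 267.7]
 [364.  185.6]
 [434.2 189.2]
 [430.  271.3]]
tray [array([ 487.5, -223.8,    4. ]), array([ 637.3, -238.2,    4. ]), array([ 627.8, -367.9,    4. ]), array([ 477.8, -351. ,    4. ])] [ 557.6 -295.2    4. ]
```

Tall case fin centre is about (597,-33). The two cameras agree to 3 mm at z=174 but differ by 16 mm at z=144, so it is the tall one. Fin length comes out at 39.6 mm, row pitch at 51.5 mm, rack yaw at about -0.027, and the tray at (557.6,-295). Now the approach and a check picture.

Run:
```python
from bench import robot
import cv2
from h import *
o=[np.pi,0,-0.027]
robot.move_gripper(0.4)
robot.move_ptp([596,-33.3,270],o)
print(robot.move_linear([596,-33.3,180],speed=120), robot.current_t(),robot.current_tcp_pos(),robot.current_gripper_width())
a=robot.get_image("scene")["img"][130:280,240:390]; b=robot.get_image("top")["img"][120:270,160:310]
cv2.imwrite("pics/a1.png",cv2.resize(np.hstack([a,b]),None,fx=2.66,fy=2.66,interpolation=cv2.INTER_CUBIC))
```

```text
False 4.4583 [596.5318065  -33.52591303 180.78298016] 0.3975104421320511
```

View pics/a1.png

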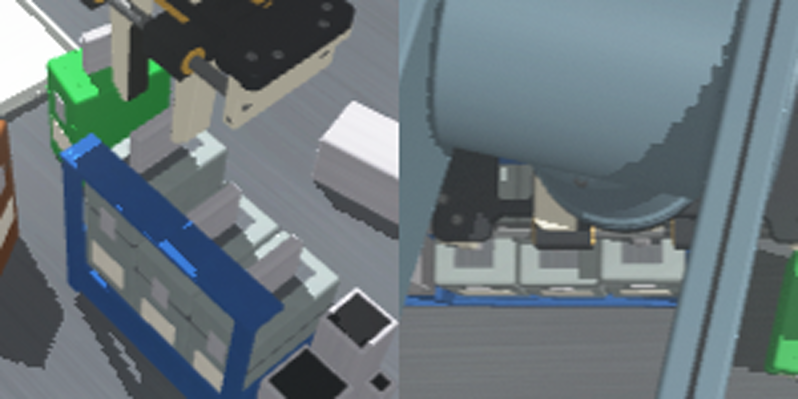

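The scene crop shows the two fingertips at (135,97) and (190,140), with the tall case's fin between them at about (165,130). I'll descend and grip.

Run:
```python
from bench import robot
import numpy as np
np.set_printoptions(precision=2,suppress=True)
r=lambda:print(robot.current_tcp_pos(),robot.current_contact_force(),robot.current_ft_torque(),robot.current_gripper_width(),robot.current_finger_force(),robot.current_t())
r()
print(robot.move_linear([596,-33.3,146],speed=50,f_stop=8)); r()
robot.move_gripper(0.0); r()
```

```text
[596.71 -33.5  181.14] [-0.17  0.05 -0.07] [0.05 0.03 0.03] 0.4032862548365424 0.0 4.5583
False
[596.2  -33.34 146.15] [-0.01  0.05 -0.71] [ 0.01  0.01 -0.03] 0.401672040350123 0.0 5.3917
[596.06 -33.29 146.16] [-0.55  0.68 -0.36] [0.08 0.03 0.03] 0.10675564678148865 29.99986320734024 5.9417
```

The grip is good: 9.9 mm width, 30 N, negligible side force. Now tip it about the lower front edge.

```bash
cat >> h.py <<'E'
YAW=-0.027; X=np.array([np.cos(YAW),np.sin(YAW),0]); Yv=np.array([-np.sin(YAW),np.cos(YAW),0])
CEN=np.array([596.7,-33.3,0]); PIV=CEN-40*X+[0,0,10]; R0=Rn.from_euler("xyz",[np.pi,0,YAW]); T0=np.array([596,-33.3,146.15])
def tip(deg):
    r=Rn.from_rotvec(-np.radians(deg)*Yv); return PIV+r.apply(T0-PIV),(r*R0).as_euler("xyz")
E
python3 - <<'E'
from bench import robot
from h import *
import cv2
np.set_printoptions(precision=2,suppress=True)
for d in(4,8,12,16,20,21):
    p,o=tip(d)
    s=robot.move_linear(list(p),list(o),speed=30,f_stop=30)
    print(d,s,p,robot.current_tcp_pos(),robot.current_contact_force(),robot.current_ft_torque(),robot.current_t())
    if s: break
a=robot.get_image("scene")["img"][110:310,230:430]; b=robot.get_image("top")["img"][120:320,140:340]
cv2.imwrite("pics/a2.png",cv2.resize(np.hstack([a,b]),None,fx=2,fy=2,interpolation=cv2.INTER_CUBIC))
E
```

```text
4 False [586.41 -33.04 148.56] [585.96 -32.92 148.4 ] [-0.97  0.38 -0.58] [ 0.1   0.3  -0.01] 6.425
8 False [576.68 -32.78 150.29] [577.06 -32.83 150.24] [ 0.18  0.5  -3.2 ] [ 0.17 -0.2  -0.02] 6.9083
12 False [566.84 -32.51 151.35] [567.18 -32.66 151.43] [ 1.41 -0.03 -3.8 ] [ 0.04 -0.35  0.01] 7.3917
16 False [556.96 -32.25 151.71] [557.17 -32.39 151.82] [ 2.96  0.84 -1.89] [-0.03 -0.23  0.02] 7.875
20 False [547.08 -31.98 151.38] [547.16 -32.06 151.42] [ 3.22 -0.01 -2.96] [-0.12 -0.09 -0.02] 8.3583
21 False [544.62 -31.91 151.19] [544.65 -31.86 151.06] [ 1.51  0.18 -3.19] [-0.07 -0.2   0.  ] 8.6083
```

View pics/a2.png

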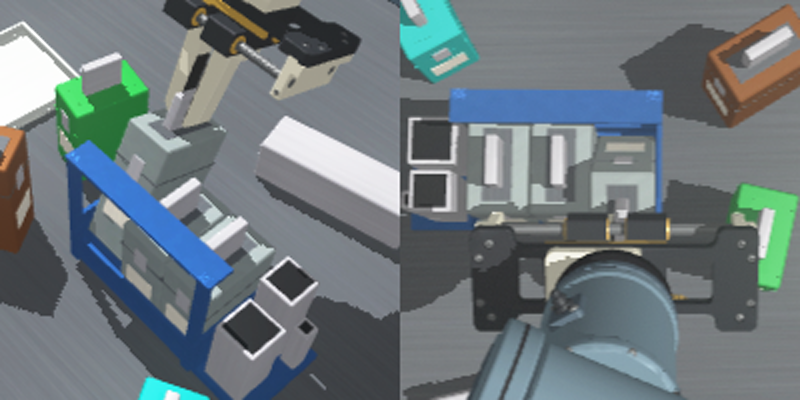

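The tall case (left half, about (165,130)) is tipped with the tool and clear of the rail. The short cases haven't moved. Now lift.

Run:
```python
from bench import robot
from h import *
import cv2
np.set_printoptions(precision=2,suppress=True)
p,o=tip(21)
for dz,v in((12,25),(40,60),(160,100)):
    s=robot.move_linear(list(p+[0,0,dz]),list(o),speed=v,f_stop=20)
    print(dz,s,robot.current_tcp_pos(),robot.current_contact_force(),robot.current_ft_torque(),robot.current_gripper_width(),robot.current_t())
    if s: break
else:
    robot.move_linear([530,-31.5,330],[np.pi,0,YAW],speed=100)
    print(robot.current_contact_force(),robot.current_ft_torque(),robot.current_t())
a=robot.get_image("scene")["img"][40:320,150:430]; b=robot.get_image("top")["img"][120:400,140:420]
cv2.imwrite("pics/a3.png",cv2.resize(np.hstack([a,b]),None,fx=1.42,fy=1.42,interpolation=cv2.INTER_CUBIC))
```

```text
12 False [544.39 -31.85 163.14] [ 0.72 -0.4  -3.15] [0.04 0.54 0.  ] 0.10491984128918574 9.3417
40 False [544.6  -31.91 191.42] [ 0.18  0.36 -4.15] [0.08 0.48 0.03] 0.11002636962913702 9.9583
160 False [544.19 -31.77 310.24] [-0.17 -0.37 -3.71] [-0.    0.52  0.01] 0.10317712586260419 11.3083
[ 0.33  0.35 -3.46] [ 0.01  0.03 -0.04] 11.8417
```

View pics/a3.png

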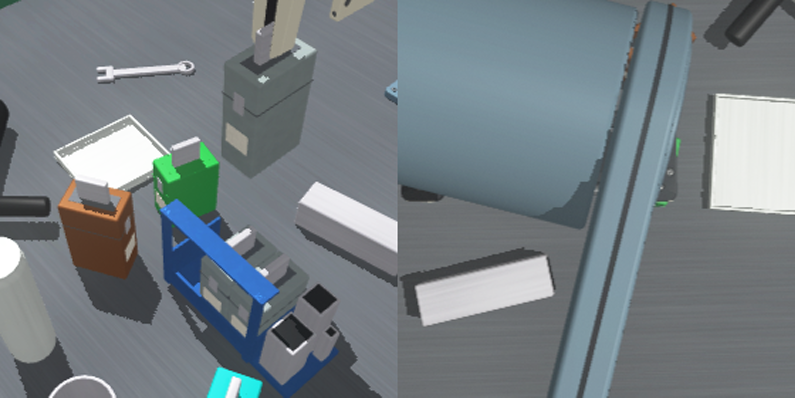

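It is held and hanging upright, weighing about 3.5 N with no residual moment. The two short cases still stand in the rack. Now carry it to the tray and lower it until it touches.

Run:
```python
from bench import robot
from h import *
import cv2
np.set_printoptions(precision=2,suppress=True)
o=[np.pi,0,-0.1]
r=lambda:print(robot.current_tcp_pos(),robot.current_contact_force(),robot.current_ft_torque(),robot.current_gripper_width(),robot.current_t())
robot.move_linear([556.5,-293.5,330],o,speed=150)
robot.move_linear([556.5,-293.5,160],o,speed=100)
robot.sleep(.3); r()
print(robot.move_linear([556.5,-293.5,138.5],o,speed=12,f_stop=4)); r()
a=robot.get_image("scene")["img"][0:220,90:350]
cv2.imwrite("pics/a4.png",cv2.resize(a,None,fx=2.7,fy=2.7,interpolation=cv2.INTER_CUBIC))
```

```text
[ 556.56 -293.54  160.19] [-0.13 -0.02 -3.17] [ 0.05 -0.05  0.02] 0.10570007867389353 16.0
True
[ 556.27 -293.46  141.73] [-1.24  0.4   5.95] [-0.03  0.05  0.04] 0.10402369956814524 17.3583
```

View pics/a4.png

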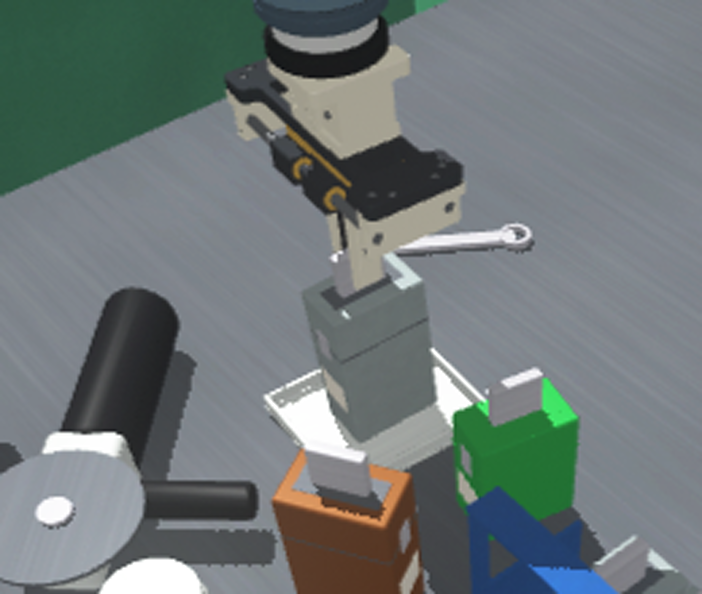

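The case is inside the tray and has made contact 1.5 mm above the nominal height. I'll settle it gently, release and retreat.

Run:
```python
from bench import robot
from h import *
import cv2
np.set_printoptions(precision=2,suppress=True)
r=lambda:print(robot.current_tcp_pos(),robot.current_contact_force(),robot.current_ft_torque(),robot.current_gripper_width(),robot.current_t())
o=[np.pi,0,-0.1]
print(robot.move_linear([556.5,-293.5,140.2],o,speed=8,f_stop=10)); robot.sleep(.3); r()
robot.move_gripper(0.35); robot.sleep(.3); r()
robot.move_linear([556.5,-293.5,290],o,speed=100)
robot.move_ptp([300,-480,320],o); r()
a=robot.get_image("scene")["img"][60:330,150:420]; b=robot.get_image("top")["img"][130:400,180:450]
cv2.imwrite("pics/a5.png",cv2.resize(np.hstack([a,b]),None,fx=1.48,fy=1.48,interpolation=cv2.INTER_CUBIC))
```

```text
False
[ 556.55 -293.61  141.8 ] [-3.04  1.6   7.23] [0.39 0.54 0.05] 0.10350989296081418 18.0333
[ 556.5  -293.5   140.19] [-0.16  0.22  0.02] [ 0.05 -0.01 -0.  ] 0.3503001314660448 18.9333
[ 300.84 -479.5   319.87] [-0.06  0.44  0.08] [ 0.02  0.04 -0.01] 0.3502771610295509 21.7917
```

View pics/a5.png

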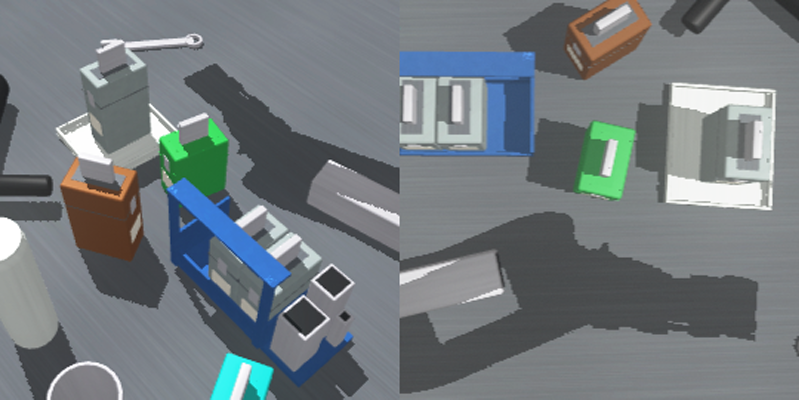

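The case stands in the tray in both views, and both short cases stand in the rack. A quick numeric check of its position in the tray and whether it is upright.

Run:
```python
from bench import robot
from h import *
import cv2
np.set_printoptions(precision=1,suppress=True)
t=lambda u,v:(u/1.48-270+180,v/1.48+130)
print("fin top",[ray("top",t(*p),168) for p in((752,122),(752,159))])
print("tray rim outer",[ray("top",t(*p),16) for p in((668,83),(777,90),(772,210),(665,201))])
print(robot.current_t())
for n,c in(("scene",(60,170,180,280)),("top",(180,280,340,450))):
    im=robot.get_image(n)["img"].copy()
    for z,h,w,col in((4,40,25,(0,0,255)),(134,40,25,(0,255,0)),(168,20,5,(255,0,0))):
        r=Rn.from_euler("z",-.1)
        P=[r.apply([sx*h,sy*w,0])+[557.2,-293.6,z] for sx,sy in((1,1),(1,-1),(-1,-1),(-1,1))]
        big=im if z!=4 else cv2.resize(im,None,fx=4,fy=4,interpolation=cv2.INTER_CUBIC); im=big
        cv2.polylines(im,[np.int32([proj(n,p)*4+1.5 for p in P])],True,col,1)
    y0,y1,x0,x1=[4*k for k in c]; cv2.imwrite(f"pics/z_{n}.png",im[y0:y1,x0:x1])
a=cv2.imread("pics/z_scene.png");b=cv2.imread("pics/z_top.png")
h=400;b=cv2.resize(b,(440,400));a=cv2.resize(a,(360,396));a=cv2.copyMakeBorder(a,0,4,0,0,0)
cv2.imwrite("pics/a6.png",np.hstack([a,b]))
```

```text
fin top [array([ 568.1, -289. ,  168. ]), array([ 530. , -286.8,  168. ])]
tray rim outer [array([ 634.6, -231.1,   16. ]), array([ 623. , -365.4,   16. ]), array([ 476.7, -350.2,   16. ]), array([ 490.8, -221. ,   16. ])]
21.8917
```

View pics/a6.png

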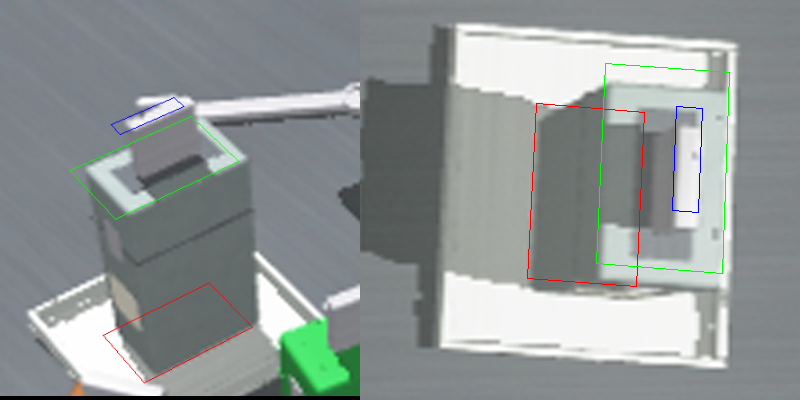

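The overlay shows the case about 7 mm nearer the robot than predicted. Top and base have shifted alike, so it stands upright, fully on the tray floor and more than 20 mm from the walls. Handing in.

```bash
python3 -c "
from bench import robot
print(robot.hand_in(),robot.current_t())"
```

```text
the job is handed in; nothing more can be done
the job is handed in; nothing more can be done
```

The job is handed in: the tall grey case was tipped about 21° by its fin, lifted out and let go standing upright on the tray floor, both short cases still stand in the rack, and the clock was at about 22 s of the 48 s allowed.

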